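# Tighten the boxed-in clamp nut with the ring wrench

## Robot

A 7-joint arm with a two-finger parallel gripper is mounted at the origin on the work surface. World frame = base frame: x ahead of the robot, y to its left, z up, the work surface at z = 0. Lengths are in m, angles in rad, forces in N, time in s.
With the tool pointing down it reaches from about 0.425 to 0.875 m from the base axis. Payload 4.7 kg.
Tool frame: the origin (TCP) lies midway between the tips of the shut fingers; the grasp point (between the pads) lies 19 mm behind it; z points along the fingers, y is the direction in which the jaws open and shut (so a half turn about z gives the same grasp; the last joint's range is limited). The gripper opens to 87 mm and grips with 3 to 60 N. Pads are 19 mm wide; open, the fingers measure 117 mm over their backs; the gripper's body (75 mm by 190 mm) begins 51 mm behind the grasp point.
Start: joints at [1.265, 0.321, -0.07, 1.45, 0.023, 1.371, -0.057], TCP at [0.204, -0.617, 0.223] pointing down, gripper open.
Joint ranges: [-2.86, 2.86], [-0.3, 2.09], [-1.38, 1.24], [0.06, 2.45], [-1.56, 4.7], [0.09, 2.05], [-2.69, 2.69]. Speed limits (rad/s): [2.57, 2.57, 3.14, 3.14, 3.14, 3.14, 3.14].

## Interface

Orientations are given as a rotation vector (axis times angle).
In Python, from bench import get_state, eyes, job gives the robot as it stands. The module is installed in compiled form; this text tells all that it offers.
- The arm moves only by the shell command python3 -m jog 'ROWS' [FORCE]. ROWS is JSON, a list that holds one entry, the list of rows, each a list of 5 numbers: the opening, from 0 (shut) to 1 (fully open), then the shift along the tool's x, y, z in units of 40 mm (1.0 is 40 mm), then the turn about the tool's z in units of 5 degrees (1.0 is 5 degrees). In form: [[[jaw, dx, dy, dz, turn], ...]]. A call has 1 to 10 rows; each row shifts and turns the commanded pose from where the row before left it, along the tool's axes as they then stand; what a row does not reach is not made up. A row lasts 1/8 s, in which the tool goes at most 62.5 mm and 10.7 degrees, less where a joint would pass 70% of its speed; a pose out of reach is approached as far as the arm can. A call is refused whole if a number of a shift passes 1 or a number of a turn 1, either way. A call with a gripper value outside its range is refused whole. The fingers move at their own pace and stop on an object; FORCE is the grip in N (left out, the last holds). Time passes only in rows, so rows that do not move let the fingers close. It gives the time, the measured TCP pose, the force and the opening at its end, in the units of the state.
- get_state(): the state, without advancing time (a new reading comes with each control period).
- eyes.get_image(name): name is "side" or "top" or "wrist"; returns (picture, depth): 420x560x3 uint8, red, green, blue; 420x560 float32, m along the optical axis (not along the pixel's ray), 0 where there is no reading.
- eyes.camera_params(name): a dict with "camera_matrix" (3x3 intrinsics, pixels), "pose" (4x4, takes a point from camera to world coordinates); the wrist camera has in their place "mount" (4x4, takes a point from camera to tool coordinates, whose origin is the TCP and whose axes are the flange's). Camera axes: x right, y down, z forward; pixel columns grow to the right and rows downward; lengths in m; the calibration is good to about 2 mm. A picture is of the moment at which its call begins: read the wrist's pose just before it. camera_params takes no time and is no camera call.
- job.close_job(): hands the job in, once; it reports no verdict.
The state is a dict: "time": time; "joint_positions": joint angles; "qd": joint speeds; "joint_torque": joint torques, N m; "position": TCP position; "tool_rot": TCP orientation; "ft_force": force on the tool from outside, world axes, zero at the start; "torque": the same for the moment, N m; "grip_width": opening from 0.0 (shut) to 1.0 (fully open).
Only numpy, scipy, OpenCV 4.12 (cv2) and the standard library are available. Lean on these libraries where they do the work, as an engineer would, in place of code of your own. Each camera call takes 0.05 s, during which the arm holds its last target. There are 200 camera calls.

## Task

Draw the ring wrench out of its sleeve and use it, not your fingers, to tighten the clamp nut on the valve block clockwise until it stops fully home; the cheek plates leave only a short swing, so lift the ring off and reseat it for each stroke. Then take the wrench off and lay it flat on the black rubber mat without dropping it, leaving the other things on the bench where they are.

Things in the scene. Friction and masses are not known exactly. Their poses are not given: they have to be found in the camera images.
- wrench: Plain steel ring wrench, 183 mm long, 18 mm thick, about 0.3 kg, lying flat. Origin: on the ring's axis, at its underside; x from handle to ring, z up. Ring hexagonal: 58 mm over its outer flats (facing +y, -y and every 60 degrees), through hole 44.2 mm across flats, hole corners on the x axis. At the start the ring is out of the sleeve, the handle inside it.
- wrench_grip (a point): Point in the wrench's handle, 80 mm from the ring axis, half way up its thickness; axes as the wrench. The handle is a straight bar 16 mm wide and 18 mm thick, from the ring to 150 mm from the ring axis along the wrench's -x.
- wrench_mid (a point): Middle of the wrench's length, 61 mm from the ring axis towards the handle, half way up its thickness; axes as the wrench.
- sleeve: Aluminium tool sleeve fixed to the bench: a tunnel with sides, roof and closed rear end; inside 26 mm wide, 28 mm high; outside 38 mm wide, 34 mm high, 124 mm long. Origin: bench level, middle of its open mouth; x points out of the mouth, z up. The wrench comes out only along +x (at least 115 mm).
- nut_seat (a point): On the nut's axis, on top of the round flange (72 mm diameter, 70 mm above the bench) on which the nut stands and the wrench's ring rests when fully down. Axes as valve_block. The hexagonal nut is 42 mm across flats and 16 mm tall from here, plus a 3 mm stud end; its upper 5 mm taper to a cone. It is greased.
- valve_block: Fixed block: base plate 150 x 130 x 12 mm, steel column with the nut on top, two upright cheek plates. Origin under the nut, at bench level; -x is the open side, towards the robot. Cheeks: inner faces at y = +-38 mm, 8 mm thick, x = -30 to +60 mm, 110 mm high; low back plate 62 mm high. With the ring on the nut the handle swings about 42 degrees either side of -x before it meets a cheek.
- nut (a joint): Turn of the clamp nut, rad: grows clockwise seen from above (tightening), from 0 to 0.5 at the start to a hard stop at 2.1, fully home. Takes about 0.5 N m, stays where left. At 0 two of its corners lie on the valve block's x axis, and they turn with it; the ring fits every 60 degrees, with about 6 degrees of play each way.
- mat: Black rubber mat fixed on the bench, 220 (x) x 140 (y) mm, 2 mm thick. Origin at the middle of its underside.
- reagent_bottle: Bystander: closed white plastic bottle, 60 mm diameter, 150 mm tall.
- sample_jar: Bystander: amber glass jar with white lid, 56 mm diameter, 80 mm tall.
- beaker: Bystander: glass beaker, 72 mm diameter, 90 mm tall.
- dish_stack: Bystander: stack of clear dishes, 80 mm diameter, 28 mm tall.
- filter_box: Bystander: white carton, 100 x 80 x 35 mm.
- plug: Bystander: brass pipe plug standing on its 40 mm hexagonal head, 50 mm tall.
- marker: Bystander: blue marker pen, 16 mm diameter, 120 mm long, lying on the bench.
Things that resemble listed ones, but are neither listed nor needed, are in the scene too. Several things look just like the wrench: the one meant starts farthest to the robot's left. Several things have the shape of the valve_block; the one meant has the colours described above.

How it is judged:
On the way:
1. the wrench, down over the nut, has turned it fully home (at least 2.04 rad) (value of joint nut above 2.04 rad and horizontal distance between wrench and nut_seat below 0.006 m and z of wrench in the frame of nut_seat below 0.012 m), for 0.1 s.
At the end, for the whole second after the job is handed in: The nut is at least at 2.04 of 2.1 rad, and the wrench lies flat (within 0.12 rad), released and at rest, with the middle of its length over the rubber mat (value of joint nut above 2.04 rad and x of wrench_mid in the frame of mat between -0.11 and 0.11 m and y of wrench_mid in the frame of mat between -0.07 and 0.07 m and height (world z) of wrench_mid below 0.018 m and angle between wrench's own z axis and vertical below 0.12 rad and linear speed of wrench below 0.02 m/s); the robot touches nothing.
It fails at once if the fingers press on the nut (over 5 N) (contact force between the fingers and nut above 5 N).
It fails at once if the wrench is dropped or thrown (faster than 1.2 m/s) (linear speed of wrench above 1.2 m/s).
It fails at once if one of the other things on the bench is moved by more than 30 mm (distance of any of reagent_bottle, sample_jar, beaker, dish_stack, filter_box, plug, marker from where it was at the start of the episode above 0.03 m).
It also fails if it takes over 72 s, if anything falls off the work surface, if the arm or the gripper's body presses on something with over 40 N, if the wrist force passes 120 N, or if a joint passes its speed limit or range.

## Working session

There is one attempt and no reset: what is moved stays moved. The work goes in short steps, Python scripts to look and compute and a shell command to move; the robot and the scene stay as the last step left them, time stands still between calls to the robot, and variables do not carry over. Pictures are saved under pics/ and viewed, about 8 in all and at most 12, crops included, and the job is handed in when it is done.

```bash
mkdir -p pics; python3 - <<'E'
from bench import get_state, eyes
import cv2,numpy as np
s=get_state();print({k:np.round(v,3) for k,v in s.items()})
for n in("top","side"):
    im,d=eyes.get_image(n);cv2.imwrite(f"pics/{n}0.png",im[...,::-1]);np.savez(f"pics/{n}0.npz",im=im,d=d)
    p=eyes.camera_params(n);print(n,np.round(p["camera_matrix"],1),np.round(p["pose"],3))
print(np.round(eyes.camera_params("wrist")["mount"],3),np.round(eyes.camera_params("wrist")["camera_matrix"],1))
E
```

```text
{'time': np.float64(0.0), 'joint_positions': array([ 1.265,  0.322, -0.07 ,  1.452,  0.023,  1.371, -0.057]), 'qd': array([-0.001, -0.001, -0.   ,  0.   , -0.001,  0.001,  0.001]), 'joint_torque': array([ 0.0000e+00, -4.9127e+01, -4.0300e-01, -3.1253e+01, -6.4000e-02,
        4.3000e-02,  0.0000e+00]), 'position': array([ 0.204, -0.617,  0.221]), 'tool_rot': array([-3.1e+00, -5.0e-01,  1.0e-03]), 'ft_force': array([-1.04 ,  1.144, -0.538]), 'torque': array([-0.009,  0.037, -0.011]), 'grip_width': np.float64(0.998)}
top [[428.    0.  283.5]
 [  0.  428.  210.5]
 [  0.    0.    1. ]] [[-1.100e-02 -9.860e-01  1.690e-01  3.020e-01]
 [-1.000e+00  1.100e-02 -3.000e-03 -4.100e-02]
 [ 1.000e-03 -1.690e-01 -9.860e-01  1.359e+00]
 [ 0.000e+00  0.000e+00  0.000e+00  1.000e+00]]
side [[519.4   0.  274.3]
 [  0.  519.4 206.4]
 [  0.    0.    1. ]] [[-0.757 -0.36   0.545 -0.211]
 [-0.653  0.423 -0.628  0.788]
 [-0.004 -0.831 -0.556  0.802]
 [ 0.     0.     0.     1.   ]]
[[-0.    -0.96  -0.279  0.076]
 [ 1.    -0.     0.     0.   ]
 [-0.    -0.279  0.96  -0.163]
 [ 0.     0.     0.     1.   ]] [[333.8   0.  282.8]
 [  0.  333.8 205.1]
 [  0.    0.    1. ]]
```

View pics/top0.png

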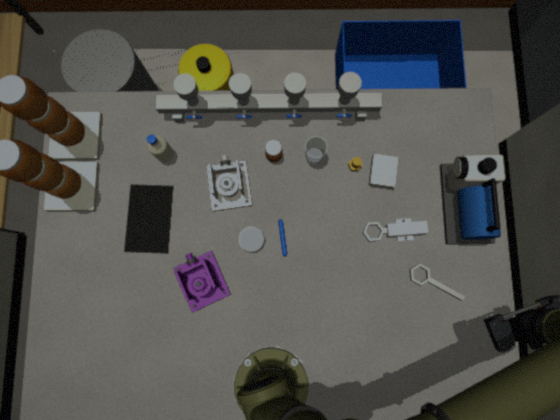

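View pics/side0.png

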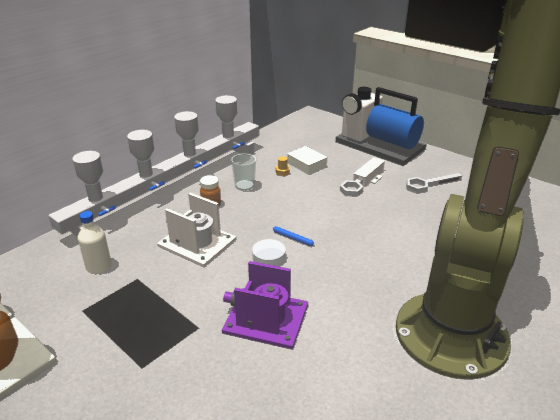

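The top view shows the wrench ring at (373,231) with its sleeve to the right of it. A loose decoy wrench is at (420,275). The white and steel valve block is at (228,185), the purple decoy at (201,282) and the mat at (149,218). The side view agrees. Next I'll work out rough coordinates.

```bash
cat > h.py <<'E'
import numpy as np,cv2
from bench import get_state, eyes
from scipy.spatial.transform import Rotation as R
def snap(n,tag):
    s=get_state();p=eyes.camera_params(n)
    im,d=eyes.get_image(n)
    if n=="wrist":
        T=np.eye(4);T[:3,:3]=R.from_rotvec(s["tool_rot"]).as_matrix();T[:3,3]=s["position"];P=T@p["mount"]
    else:P=p["pose"]
    np.savez(f"pics/{tag}.npz",im=im,d=d,K=p["camera_matrix"],P=P);cv2.imwrite(f"pics/{tag}.png",im[...,::-1])
    return im,d,p["camera_matrix"],P
def load(tag):
    z=np.load(f"pics/{tag}.npz");return z["im"],z["d"],z["K"],z["P"]
def cloud(d,K,P):
    v,u=np.mgrid[:d.shape[0],:d.shape[1]]
    c=np.stack([(u-K[0,2])/K[0,0]*d,(v-K[1,2])/K[1,1]*d,d],-1)
    return c@P[:3,:3].T+P[:3,3]
def ray(uv,z,K,P):
    uv=np.atleast_2d(np.asarray(uv,float))
    r=np.c_[(uv[:,0]-K[0,2])/K[0,0],(uv[:,1]-K[1,2])/K[1,1],np.ones(len(uv))]@P[:3,:3].T
    return P[:3,3]+r*((z-P[2,3])/r[:,2])[:,None]
def proj(X,K,P):
    c=(np.atleast_2d(X)-P[:3,3])@P[:3,:3];return (c[:,:2]/c[:,2:])*[K[0,0],K[1,1]]+[K[0,2],K[1,2]]
E
python3 - <<'E'
from h import *
im,d,K,P=snap("top","t1")
C=cloud(d,K,P)
for n,uv,z in [("ring",(373,231),.018),("mouth",(388,230),.034),("rear",(427,228),.034),("nut",(228,183),.086),("bottle",(158,146),.14),("jar",(274,150),.08),("dish",(251,239),.028),("purple",(201,283),.086),("ringloose",(420,275),.018)]:
    print(n,ray(uv,z,K,P).round(3),C[int(uv[1]),int(uv[0])].round(3))
hsv=cv2.cvtColor(im,cv2.COLOR_RGB2HSV)
m=((im.max(2)<40)&(C[...,2]<.03)&(C[...,2]>-.02)).astype(np.uint8);m[:, :110]=0;m[:,190:]=0;m[:170]=0;m[265:]=0
q=np.argwhere(m)[:,::-1].astype(np.float32);r=cv2.minAreaRect(q);print(r,ray(cv2.boxPoints(r),.002,K,P).round(3),ray(r[0],.002,K,P))
m=((C[...,2]>.028)&(C[...,2]<.045)&(C[...,0]>.2)&(C[...,0]<.45)&(C[...,1]<-.25)&(C[...,1]>-.45)).astype(np.uint8)
r=cv2.minAreaRect(C[m>0][:,:2].astype(np.float32));print(m.sum(),r)
E
```

```text
ring [[ 0.463 -0.326  0.018]] [ 0.464 -0.329  0.003]
mouth [[ 0.463 -0.369  0.034]] [ 0.463 -0.369  0.036]
rear [[ 0.468 -0.491  0.034]] [ 0.468 -0.491  0.033]
nut [[0.607 0.124 0.086]] [0.606 0.124 0.09 ]
bottle [[0.709 0.326 0.14 ]] [ 0.302 -0.041  1.359]
jar [[ 0.712 -0.017  0.08 ]] [ 0.711 -0.017  0.081]
dish [[0.441 0.058 0.028]] [0.441 0.059 0.022]
purple [[0.307 0.2   0.086]] [0.307 0.2   0.088]
ringloose [[ 0.324 -0.465  0.018]] [ 0.324 -0.471 -0.003]
((148.42352294921875, 218.49411010742188), (42.489864349365234, 67.33952331542969), 4.39870548248291) [[0.412 0.46  0.002]
 [0.629 0.454 0.002]
 [0.617 0.316 0.002]
 [0.4   0.326 0.002]] [[0.51297621 0.38917906 0.002     ]]
18 ((0.4487978219985962, -0.39806056022644043), (0.0023805408272892237, 0.05807841941714287), 3.571049690246582)
```

```bash
python3 -m jog '[[[1,0.84,-0.49,0,0],[1,0.84,-0.49,0,0],[1,0.84,-0.49,0,0],[1,0.84,-0.49,0,0],[1,0.84,-0.49,0,0],[1,0.84,-0.49,0,0],[1,0.84,-0.49,0,0],[1,0.84,-0.49,0,0],[1,0.84,-0.49,0,0],[1,0.84,-0.49,0,0]]]'
python3 -m jog '[[[1,0,0,0.2,-1],[1,0,0,0.2,-1],[1,0,0,0.2,-1],[1,0,0,0.2,-1],[1,0,0,0.2,-1],[1,0,0,0.2,-1],[1,0,0,0,-1],[1,0,0,0,-1],[1,0,0,0,-1],[1,0,0,0,-1]]]'
python3 -m jog '[[[1,0,0,0,-1],[1,0,0,0,-1],[1,0,0,0,-1],[1,0,0,0,-1],[1,0,0,0,-0.8],[1,0,0,0,0]]]'
python3 -c "
from h import *
snap('wrist','w1');print(get_state()['joint_positions'].round(2))"
```

```text
time: 1.4
position: [0.4622, -0.3243, 0.2223]
tool_rot: [-3.101, -0.5, 0.001]
ft_force: [0.0, -0.1, 0.7]
grip_width: 0.998
time: 2.65
position: [0.4614, -0.3253, 0.1742]
tool_rot: [-2.597, -1.767, 0.0]
ft_force: [-0.2, 0.3, 0.3]
grip_width: 1.001
time: 3.4
position: [0.4615, -0.3253, 0.1743]
tool_rot: [-2.177, -2.265, 0.0]
ft_force: [-0.2, 0.1, -0.5]
grip_width: 0.996
[ 0.96  0.2  -0.44  1.72  0.09  1.25  0.54]
```

View pics/w1.png

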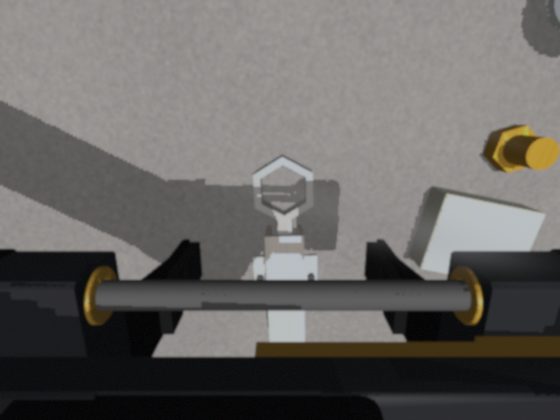

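The wrist view shows the ring at (283,185) with its handle going down into the sleeve mouth near (288,238). I'll compute the ring centre from this.

```bash
python3 - <<'E'
from h import *
im,d,K,P=load('w1');C=cloud(d,K,P)
m=((C[...,2]>.009)&(C[...,2]<.03)).astype(np.uint8);m[:140]=0;m[240:]=0;m[:,:235]=0;m[:,335:]=0
pts=C[m>0];print(m.sum(),np.median(pts[:,2]),pts.min(0).round(4),pts.max(0).round(4))
print("pix z",C[[165,190,236,260],[270,255,288,288],2].round(4))
cs,_=cv2.findContours(m,cv2.RETR_CCOMP,cv2.CHAIN_APPROX_NONE)
for c in cs:
    if len(c)>20: print(len(c),cv2.minAreaRect(ray(c[:,0],.018,K,P)[:,:2].astype(np.float32)))
for uv,z in [((283,155.5),.018),((253,172),.018),((313,172),.018),((267,258),.034),((309,258),.034),((277,340),.034),((305,340),.034)]:print(uv,ray(uv,z,K,P)[0].round(4))
v=ray([(268,320),(306,320)],.034,K,P);print(v.round(4))
x=R.from_rotvec(get_state()['tool_rot']).as_matrix();print(x[:,0],np.degrees(np.arctan2(x[1,0],x[0,0])))
E
```

```text
1802 0.01888804544976122 [ 0.4312 -0.3749  0.009 ] [ 0.4905 -0.2941  0.0299]
pix z [0.0188 0.0201 0.034  0.0342]
25 ((0.4480053186416626, -0.3707675635814667), (0.007144159637391567, 0.007607761770486832), 2.265136957168579)
26 ((0.47860318422317505, -0.36847057938575745), (0.007153856568038464, 0.00759412394836545), 2.2652430534362793)
214 ((0.4610663950443268, -0.3332368731498718), (0.057903315871953964, 0.07988101243972778), 3.6605348587036133)
137 ((0.4609227776527405, -0.3259626030921936), (0.04949196055531502, 0.04334703087806702), 34.39326095581055)
(283, 155.5) [ 0.4597 -0.2929  0.018 ]
(253, 172) [ 0.4314 -0.31    0.018 ]
(313, 172) [ 0.4894 -0.3077  0.018 ]
(267, 258) [ 0.4478 -0.3927  0.034 ]
(309, 258) [ 0.4895 -0.3911  0.034 ]
(277, 340) [ 0.4611 -0.4883  0.034 ]
(305, 340) [ 0.4911 -0.4871  0.034 ]
[[ 0.4507 -0.4638  0.034 ]
 [ 0.4907 -0.4623  0.034 ]]
[-3.91653227e-02  9.99232717e-01  2.32665099e-04] 92.24458183896293
```

```bash
python3 -m jog '[[[1,-0.02,0,0.8,0],[1,0,0,0.8,0],[1,0,0,0.8,0],[1,0,0,0.8,0],[1,0,0,0.6,0],[1,0,0,0.35,0],[1,0,0,0.1,0],[1,0,0,0,0]]]' 40
python3 -m jog '[[[0.4,0,0,0,0],[0.4,0,0,0,0],[0.4,0,0,0,0],[0.4,0,0,0,0],[0.4,0,0,0,0],[0.4,0,0,0,0]]]'
```

```text
time: 4.45
position: [0.4622, -0.3264, 0.0051]
tool_rot: [2.176, 2.265, 0.0]
ft_force: [0.2, -0.1, 0.5]
grip_width: 1.001
time: 5.2
position: [0.4618, -0.3263, 0.0048]
tool_rot: [2.176, 2.266, -0.0]
ft_force: [-0.2, 0.2, 2.5]
grip_width: 0.661
```

```bash
python3 -m jog '[[[0.4,0,0,-0.08,0],[0.4,0.2,0,0,0],[0.4,0.3,0,0,0],[0.4,0.4,0,0,0],[0.4,0.4,0,0,0],[0.4,0.4,0,0,0],[0.4,0.4,0,0,0],[0.4,0.4,0,0,0],[0.4,0.4,0,0,0],[0.4,0.3,0,0,0]]]'
python3 -m jog '[[[0.4,0.3,0,0,0],[0.4,0.2,0,0,0],[0.4,0.1,0,0,0],[0.4,0,0,0,0]]]'
```

```text
time: 6.45
position: [0.4565, -0.1971, 0.0078]
tool_rot: [2.175, 2.267, -0.0]
ft_force: [-0.3, -0.4, -2.8]
grip_width: 0.659
time: 6.95
position: [0.4556, -0.1743, 0.0078]
tool_rot: [2.176, 2.266, -0.0]
ft_force: [0.7, -0.1, -2.1]
grip_width: 0.663
```

```bash
python3 -m jog '[[[0.4,0,0,0.08,0],[0.4,0,0,0,0],[1,0,0,0,0],[1,0,0,0,0],[1,0,0,0,0],[1,0,0,0,0],[1,-0.5,0,0,0],[1,-0.5,0,0,0],[1,-0.5,0,0,0],[1,-0.5,0,0,0]]]' 40
python3 -m jog '[[[1,0,0,-0.03,0],[0,0,0,0,0],[0,0,0,0,0],[0,0,0,0,0],[0,0,0,0,0],[0,0,0,0,0],[0,0,0,0,0],[0,0,0,0,0]]]' 60
```

```text
time: 8.2
position: [0.4586, -0.2563, 0.0045]
tool_rot: [2.177, 2.265, -0.0]
ft_force: [-0.2, 0.5, 0.5]
grip_width: 1.0
time: 9.2
position: [0.4588, -0.2543, 0.0057]
tool_rot: [2.176, 2.266, -0.0]
ft_force: [0.2, 1.0, 0.5]
grip_width: 0.287
```

```bash
python3 -m jog '[[[0,0,0,0,0],[0,0,0,0,0],[0,0,0,0,0],[0,0,0,0,0]]]'
```

```text
time: 9.7
position: [0.459, -0.2543, 0.0058]
tool_rot: [2.176, 2.266, 0.0]
ft_force: [0.9, 0.3, -0.2]
grip_width: 0.178
```

```bash
python3 -m jog '[[[0,0,0,-0.3,0],[0,0,0,-0.6,0],[0,0,0,-0.8,0],[0,0,0,-0.8,0],[0,0,0,-0.8,0],[0,0,0,-0.8,0],[0,0.2,0.1,-0.8,0],[0,0.4,0.2,-0.5,0],[0,0.6,0.2,0,0],[0,0.7,0.3,0,0]]]'
python3 -m jog '[[[0,0.7,0.3,0,0],[0,0.7,0.3,0,0],[0,0.7,0.3,0,0],[0,0.7,0.3,0,0],[0,0.7,0.3,0,0],[0,0.7,0.3,0,0],[0,0.7,0.2,0,0],[0,0.5,0.1,0,0],[0,0.2,0,0,0],[0,0,0,0,1]]]'
python3 -m jog '[[[0,0,0,0,1],[0,0,0,0,1],[0,0,0,0,1],[0,0,0,0,1],[0,0,0,0,1],[0,0,0,0,1],[0,0,0,0,1],[0,0,0,0,1],[0,0,0,0,1],[0,0,0,0,1]]]'
python3 -m jog '[[[0,0,0,0,1],[0,0,0,0,1],[0,0,0,0,1],[0,0,0,0,1],[0,0,0,0,1],[0,0,0,0,1],[0,0,0,0,1],[0,0,0,0,0.4],[0,0,0,0,0]]]'
python3 -c "
from h import *
snap('wrist','w2');print(get_state()['joint_positions'].round(2))"
```

```text
time: 10.95
position: [0.4872, -0.1766, 0.2224]
tool_rot: [2.177, 2.265, -0.001]
ft_force: [0.0, 0.6, -2.3]
grip_width: 0.18
time: 12.2
position: [0.5619, 0.0504, 0.2218]
tool_rot: [-2.274, -2.168, 0.002]
ft_force: [-0.2, -0.3, -1.9]
grip_width: 0.176
time: 13.45
position: [0.562, 0.049, 0.2218]
tool_rot: [2.978, 0.999, -0.002]
ft_force: [0.0, 0.4, -3.1]
grip_width: 0.178
time: 14.58
position: [0.5623, 0.0497, 0.2218]
tool_rot: [3.141, 0.009, -0.0]
ft_force: [0.0, -0.1, -2.6]
grip_width: 0.173
[ 0.37  0.18 -0.57  1.65  0.1   1.34 -1.78]
```

View pics/w2.png

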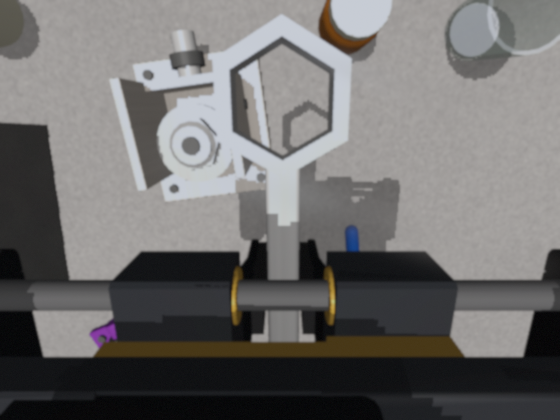

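The ring is held straight ahead, with its hole near (283,103). The valve block sits behind and to the left of it, with the nut around (192,146). I need a close-up of the nut's hexagon.

```bash
python3 - <<'E'
from h import *
im,d,K,P=load('w2')
c=im[70:210,100:280].astype(float);g=cv2.resize(c,None,fx=4.4,fy=4.2,interpolation=cv2.INTER_CUBIC)
g=np.clip((g-90)*1.55,0,255).astype(np.uint8);cv2.imwrite('pics/w2c.png',g[...,::-1])
C=cloud(d,K,P);z=C[...,2]
S=get_state();Z=S['position'][2]
for lo,hi in[(.083,.092),(.06,.078),(.102,.118)]:
    m=(z>lo)&(z<hi);m[:, :100]=0;m[:,240:]=0;m[215:]=0
    q=C[m];print(lo,m.sum(),np.median(q,0).round(4),cv2.minAreaRect(q[:,:2].astype(np.float32)))
m=((z>.2)&(z<.25)).astype(np.uint8);m[170:]=0
cs,_=cv2.findContours(m,cv2.RETR_CCOMP,cv2.CHAIN_APPROX_NONE)
for c in cs:
    if len(c)>100:
        w=ray(c[:,0],Z+.0125,K,P)[:,:2].astype(np.float32);print(len(c),cv2.minAreaRect(w),cv2.minEnclosingCircle(w))
        mo=cv2.moments(w.reshape(-1,1,2));print(mo['m10']/mo['m00'],mo['m01']/mo['m00'])
print(S['position'])
E
```

```text
0.083 2067 [0.6082 0.1333 0.087 ] ((0.6213303804397583, 0.12904712557792664), (0.08955290913581848, 0.08506041020154953), 7.863006591796875)
0.06 3783 [0.6237 0.1441 0.0707] ((0.6185436248779297, 0.12858963012695312), (0.0957966297864914, 0.08507051318883896), 7.968985080718994)
0.102 1777 [0.6141 0.1725 0.1106] ((0.6209572553634644, 0.13266485929489136), (0.08994260430335999, 0.09234923869371414), 7.900365829467773)
433 ((0.6430838704109192, 0.05012219771742821), (0.06307438760995865, 0.058172404766082764), 0.561435341835022) ((0.6411811113357544, 0.05001959949731827), 0.0335409939289093)
0.6413471352677873 0.050112932090307205
296 ((0.6406733989715576, 0.050092436373233795), (0.04601738229393959, 0.04027613252401352), 60.59454345703125) ((0.6405432820320129, 0.050025034695863724), 0.02314944379031658)
0.6406682115469831 0.050054776139637325
[0.56235584 0.04983759 0.22175314]
```

View pics/w2c.png

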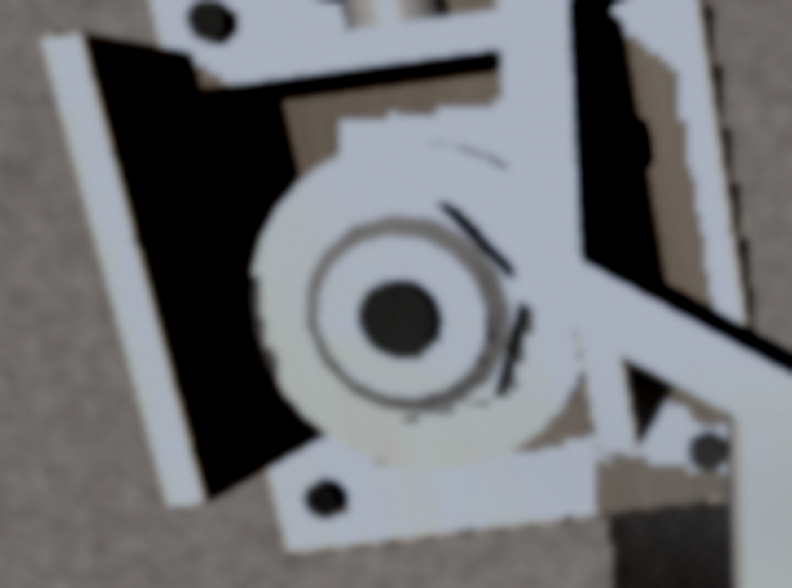

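```bash
python3 - <<'E'
from h import *
im,d,K,P=load('w2')
f=lambda p:(100+np.array(p)[:,0]/4.4-.4,)  
px=lambda a:np.c_[100+(np.array(a,float)[:,0]+.5)/4.4-.5,70+(np.array(a,float)[:,1]+.5)/4.2-.5]
print("stud",ray(px([(400,318)]),.089,K,P).round(4),"cone",ray(px([(402,313)]),.086,K,P).round(4))
print("flange",ray(px([(415,308)]),.07,K,P).round(4))
for a,z in[([(440,205),(512,272)],.078),([(525,305),(503,395)],.078),([(85,35),(208,498)],.11),([(290,550),(600,515)],.012),([(230,85),(495,55)],.062)]:
    w=ray(px(a),z,K,P);e=w[1]-w[0];print(w.round(4).tolist(),np.degrees(np.arctan2(e[1],e[0])).round(1))
s=get_state();M=R.from_rotvec(s['tool_rot']).as_matrix();print(np.degrees(np.arctan2(M[1,0],M[0,0])))
E
```

```text
stud [[0.6064 0.1302 0.089 ]] cone [[0.6071 0.1305 0.086 ]]
flange [[0.6066 0.132  0.07  ]]
[[0.629, 0.1234, 0.078], [0.6152, 0.1095, 0.078]] -135.0
[[0.6082, 0.1072, 0.078], [0.5886, 0.1127, 0.078]] 164.2
[[0.6599, 0.176, 0.11], [0.5726, 0.1638, 0.11]] -172.1
[[0.5346, 0.1846, 0.012], [0.545, 0.1027, 0.012]] -82.8
[[0.6536, 0.1693, 0.062], [0.6601, 0.1138, 0.062]] -83.3
0.358312535314417
```

```bash
python3 -m jog '[[[0,-0.35,-0.7,0,0],[0,0,0,0,-1],[0,0,0,0,-1],[0,0,0,0,-1],[0,0,0,0,-1],[0,0,0,0,-1],[0,0,0,0,-1],[0,0,0,0,-1],[0,0,0,0,-1],[0,0,0,0,-0.33]]]'
python3 -m jog '[[[0,0,0,0.4,0],[0,0,0,0.6,0],[0,0,0,0.7,0],[0,0,0,0.6,0],[0,0,0,0.4,0],[0,0,0,0.2,0],[0,0,0,0,0]]]'
python3 -c "
from h import *
im,d,K,P=snap('wrist','w3');s=get_state();print(s['position'].round(4),s['joint_positions'].round(2))
M=R.from_rotvec(s['tool_rot']).as_matrix();print(np.degrees(np.arctan2(M[1,0],M[0,0])))
g=cv2.resize(im[0:220,180:390],None,fx=2.7,fy=2.7,interpolation=cv2.INTER_CUBIC);cv2.imwrite('pics/w3c.png',g[...,::-1])"
```

```text
time: 15.88
position: [0.5483, 0.078, 0.2217]
tool_rot: [2.932, 1.127, -0.0]
ft_force: [0.6, -0.5, -2.0]
grip_width: 0.179
time: 16.75
position: [0.5482, 0.0782, 0.1054]
tool_rot: [-2.933, -1.125, 0.001]
ft_force: [-0.7, 0.7, -1.7]
grip_width: 0.178
[0.5487 0.0783 0.1061] [ 0.37  0.27 -0.64  1.81  0.17  1.12 -1.16]
41.972869373382736
```

View pics/w3c.png

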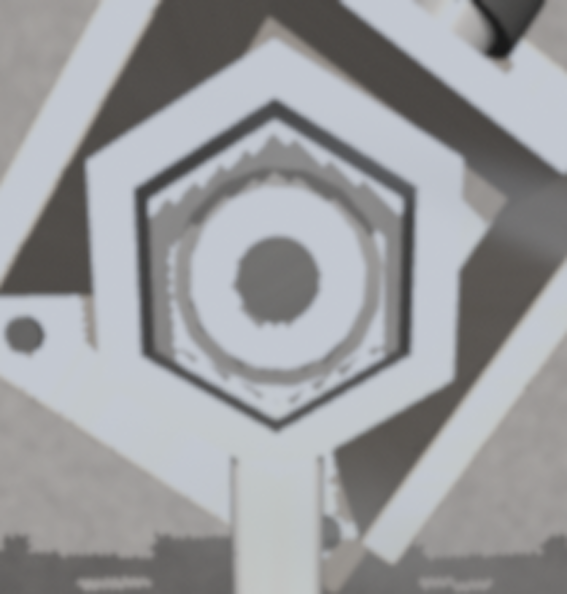

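Seen through the ring, the nut is centred sideways (stud at crop (278,279), hole corners at (275,100) and (277,432)) and aligned in angle. I'll check the fore-aft offset numerically.

```bash
python3 - <<'E'
from h import *
im,d,K,P=load('w3');s=get_state();M=R.from_rotvec(s['tool_rot']).as_matrix()
px=lambda a:(np.array(a,float)+.5)/2.7-.5+[180,0]
tl=lambda w:((w-s['position'])@M).round(4)
h=ray(px([(275,100),(277,432),(412,187),(410,354),(142,354),(136,187)]),s['position'][2]+.0123,K,P);print("hole",tl(h).tolist(),tl(h[:2].mean(0)),tl(h.mean(0)))
print("stud",tl(ray(px([(278,279)]),.089,K,P)[0]),"cone",tl(ray(px([(278,276)]),.086,K,P)[0]))
E
```

```text
hole [[0.1032, -0.0006, -0.0122], [0.0529, -0.0004, -0.0123], [0.091, 0.0206, -0.0122], [0.0657, 0.0213, -0.0123], [0.0657, -0.0224, -0.0123], [0.091, -0.0222, -0.0123]] [ 0.0781 -0.0005 -0.0123] [ 0.0782 -0.0006 -0.0123]
stud [ 0.0777 -0.0002  0.0171] cone [ 0.0783 -0.0002  0.0201]
```

```bash
python3 -m jog '[[[0,0,0.01,0.2,0],[0,0,0,0.1,0],[0,0,0,0.1,0],[0,0,0,0.1,0],[0,0,0,0,0]]]'; python3 -m jog '[[[0,0,0,0.1,0],[0,0,0,0.1,0],[0,0,0,0.05,0],[0,0,0,0,0]]]'
```

```text
time: 17.42
position: [0.5483, 0.0778, 0.0853]
tool_rot: [-2.933, -1.125, 0.001]
ft_force: [0.6, 0.7, -2.9]
grip_width: 0.177
time: 17.92
position: [0.5487, 0.0778, 0.0759]
tool_rot: [2.933, 1.125, -0.0]
ft_force: [-0.6, -1.3, -3.7]
grip_width: 0.176
```

```bash
python3 -m jog '[[[0,0.008,-0.172,0,1],[0,0.008,-0.172,0,1],[0,0.008,-0.172,0,1],[0,0,0,0,0]]]'; python3 -c "
from bench import get_state;s=get_state();print(s['torque'].round(2),s['joint_positions'].round(2))"
```

```text
time: 18.42
position: [0.5364, 0.0942, 0.0757]
tool_rot: [3.053, 0.734, -0.002]
ft_force: [-2.8, -1.6, 0.4]
grip_width: 0.179
[-0.49  0.57  0.09] [ 0.31  0.28 -0.6   1.86  0.18  1.06 -1.46]
```

```bash
python3 -m jog '[[[0,0.008,-0.172,0,1],[0,0.008,-0.172,0,1],[0,0.008,-0.172,0,1],[0,0.008,-0.172,0,1],[0,0,0,0,0]]]'; python3 -m jog '[[[0,0.008,-0.172,0,1],[0,0.008,-0.172,0,1],[0,0.008,-0.172,0,1],[0,0.008,-0.172,0,1],[0,0.008,-0.172,0,1],[0,0.008,-0.172,0,1],[0,0,0,0,0],[0,0,0,0,0]]]';python3 -c "
from h import *
im,d,K,P=snap('wrist','w4');s=get_state();print(s['position'].round(4),s['joint_positions'].round(2),s['torque'].round(2))
M=R.from_rotvec(s['tool_rot']).as_matrix();print(np.degrees(np.arctan2(M[1,0],M[0,0])),s['position'][:2]+M[:2,0]*.0785)
g=cv2.resize(im[0:220,180:390],None,fx=2.7,fy=2.7,interpolation=cv2.INTER_CUBIC);cv2.imwrite('pics/w4c.png',g[...,::-1])"
```

```text
time: 19.05
position: [0.5281, 0.1207, 0.0757]
tool_rot: [3.134, 0.194, -0.004]
ft_force: [-4.6, -2.2, 1.3]
grip_width: 0.177
time: 20.05
position: [0.5335, 0.1618, 0.0757]
tool_rot: [3.078, -0.624, -0.005]
ft_force: [-5.2, -1.3, 2.2]
grip_width: 0.174
[0.5335 0.1618 0.0757] [ 0.11  0.29 -0.51  1.83  0.16  1.06 -2.44] [-0.22  1.08 -0.02]
-22.91440387108186 [0.60584981 0.1311936 ]
```

View pics/w4c.png

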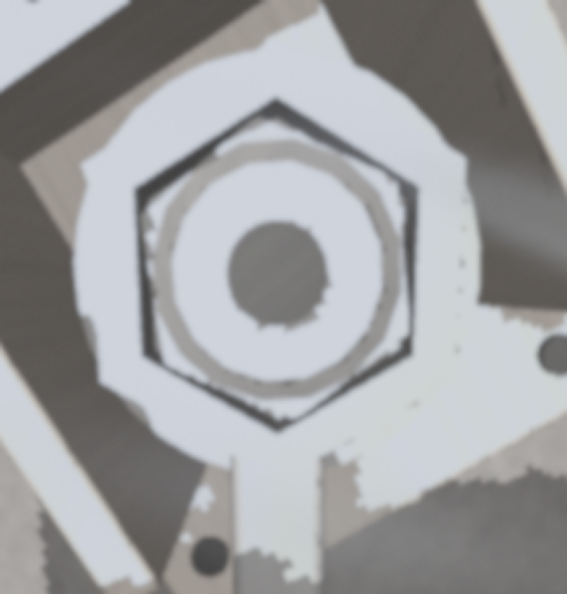

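The ring is fully down on the nut, and the nut edges trail the hole slightly, so it is driving. Next I lift, swing back 64° and look again.

```bash
python3 -m jog '[[[0,0,0,-0.2,0],[0,0,0,-0.25,0],[0,0,0,-0.25,0],[0,0.008,0.172,0,-1],[0,0.008,0.172,0,-1],[0,0.008,0.172,0,-1],[0,0.008,0.172,0,-1],[0,0.008,0.172,0,-1],[0,0.008,0.172,0,-1]]]'; python3 -m jog '[[[0,0.008,0.172,0,-1],[0,0.008,0.172,0,-1],[0,0.008,0.172,0,-1],[0,0.008,0.172,0,-1],[0,0.008,0.172,0,-1],[0,0.008,0.172,0,-1],[0,0.006,0.138,0,-0.8],[0,0,0,0,0],[0,0,0,0,0]]]';python3 -c "
from h import *
im,d,K,P=snap('wrist','w5');s=get_state();print(s['position'].round(4))
M=R.from_rotvec(s['tool_rot']).as_matrix();print(np.degrees(np.arctan2(M[1,0],M[0,0])),s['position'][:2]+M[:2,0]*.0785)
g=cv2.resize(im[0:220,180:390],None,fx=2.7,fy=2.7,interpolation=cv2.INTER_CUBIC);cv2.imwrite('pics/w5c.png',g[...,::-1])"
```

```text
time: 21.22
position: [0.5302, 0.1216, 0.1053]
tool_rot: [-3.135, -0.196, -0.004]
ft_force: [-0.1, -0.4, -2.6]
grip_width: 0.176
time: 22.35
position: [0.5485, 0.0795, 0.1045]
tool_rot: [2.943, 1.098, 0.002]
ft_force: [-0.3, -0.2, -2.7]
grip_width: 0.177
[0.5484 0.0795 0.1043]
40.956445458185996 [0.60764178 0.13096901]
```

View pics/w5c.png

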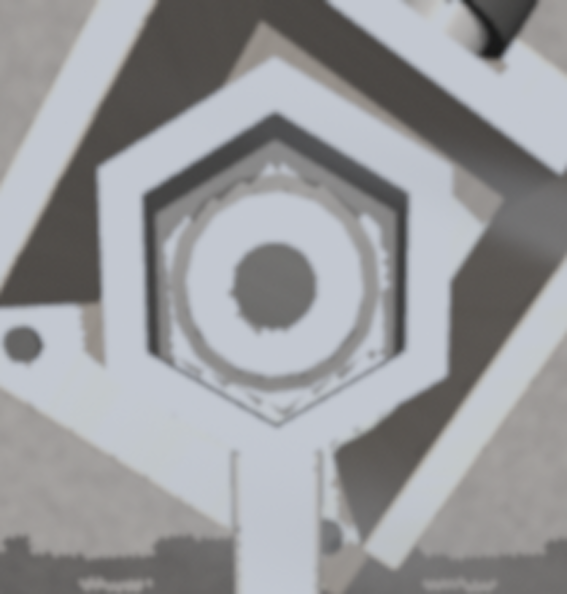

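```bash
python3 - <<'E'
from h import *
for t,cap in(('w3',.1061),('w5',.1043)):
    im,d,K,P=load(t);M=P[:3,:3]@np.linalg.inv(eyes.camera_params('wrist')['mount'][:3,:3])
    O=P[:3,3]-M@eyes.camera_params('wrist')['mount'][:3,3]
    Q=(cloud(d,K,P)-O)@M
    for r,c in((45,222),(120,222),(130,283),(200,283),(190,283),(175,283)):
        pass
    m=(np.abs(Q[...,2]+.012)<.009)&(Q[...,0]>0.01)&(Q[...,0]<.115)&(np.abs(Q[...,1])<.03)
    q=Q[m];p=np.polyfit(q[:,0],q[:,2],1);print(t,m.sum(),O.round(4),"pitch deg",np.degrees(p[0]).round(2),"z at ring",np.polyval(p,.0785).round(4),"at grip",np.polyval(p,0).round(4))
px=lambda a:(np.array(a,float)+.5)/2.7-.5+[180,0]
zr=O[2]-np.polyval(p,.0785)
h=ray(px([(275,113),(407,192),(405,352),(278,426),(148,352),(145,192)]),zr,K,P);print("hole",((h.mean(0)-O)@M).round(4),((h-O)@M)[:,:2].round(4).tolist())
print("stud",((ray(px([(275,286)]),.089,K,P)[0]-O)@M).round(4),"cone",((ray(px([(277,285)]),.086,K,P)[0]-O)@M).round(4))
E
```

```text
w3 12003 [0.5482 0.0782 0.1054] pitch deg 0.35 z at ring -0.0117 at grip -0.0121
w5 9493 [0.5485 0.0795 0.1045] pitch deg 4.28 z at ring -0.0057 at grip -0.0115
hole [ 0.0785 -0.0002 -0.0056] [[0.1032, -0.0004], [0.0914, 0.0211], [0.0659, 0.0217], [0.0533, 0.0], [0.066, -0.0222], [0.0914, -0.0216]]
stud [ 0.0769 -0.0005  0.0156] cone [ 0.0771 -0.0002  0.0186]
```

The wrench has pitched 4.3° nose-down in the grip, but the underside of the hole is still aligned with the nut. Pressing it onto the flange should level it.

```bash
python3 -m jog '[[[0,0,0,0.1,0],[0,0,0,0.1,0],[0,0,0,0.1,0],[0,0,0,0.1,0],[0,0,0,0,0]]]'; python3 -m jog '[[[0,-0.02,0,0.05,0],[0,-0.01,0,0.05,0],[0,0,0,0.05,0],[0,0,0,0.05,0],[0,0,0,0,0]]]'
```

```text
time: 23.02
position: [0.548, 0.0791, 0.0873]
tool_rot: [-2.942, -1.1, 0.001]
ft_force: [0.2, 0.4, -2.2]
grip_width: 0.177
time: 23.65
position: [0.5474, 0.0782, 0.0798]
tool_rot: [2.943, 1.1, 0.0]
ft_force: [-1.0, 0.1, 2.9]
grip_width: 0.175
```

```bash
python3 -m jog '[[[0,-0.01,0,0.05,0],[0,0,0,0.05,0],[0,0,0,0.02,0],[0,0,0,0,0]]]'; python3 -m jog '[[[0,0.008,-0.172,0,1],[0,0.008,-0.172,0,1],[0,0.008,-0.172,0,1],[0,0.008,-0.172,0,1],[0,0,0,0,0]]]'
```

```text
time: 24.15
position: [0.547, 0.0778, 0.0757]
tool_rot: [2.942, 1.099, -0.001]
ft_force: [-3.8, 0.4, 8.3]
grip_width: 0.175
time: 24.78
position: [0.533, 0.1014, 0.0757]
tool_rot: [3.087, 0.573, 0.0]
ft_force: [-3.2, -1.1, 8.0]
grip_width: 0.173
```

```bash
python3 -m jog '[[[0,0.008,-0.172,0,1],[0,0.008,-0.172,0,1],[0,0.008,-0.172,0,1],[0,0,0,0,0]]]'; python3 -m jog '[[[0,0.004,-0.086,0,0.5],[0,0.004,-0.086,0,0.5],[0,0,0,0,0]]]';  python3 -m jog '[[[0,0.002,-0.052,0,0.3],[0,0.002,-0.052,0,0.3],[0,0,0,0,0]]]'
```

```text
time: 25.28
position: [0.5278, 0.1216, 0.0757]
tool_rot: [3.136, 0.165, -0.001]
ft_force: [-5.0, 0.6, 8.8]
grip_width: 0.179
time: 25.65
position: [0.5274, 0.1279, 0.0756]
tool_rot: [3.139, 0.029, -0.002]
ft_force: [-5.8, -1.2, 10.3]
grip_width: 0.179
time: 26.02
position: [0.5273, 0.1315, 0.0756]
tool_rot: [3.138, -0.053, -0.003]
ft_force: [-5.6, -2.7, 9.7]
grip_width: 0.173
```

```bash
for i in 1; do python3 -m jog '[[[0,0.002,-0.052,0,0.3],[0,0.002,-0.052,0,0.3],[0,0,0,0,0]]]'; python3 -c "
from bench import get_state;s=get_state();print(s['torque'].round(2),s['ft_force'].round(1),s['joint_positions'].round(2))"; done; python3 -m jog '[[[0,0.002,-0.052,0,0.3],[0,0.002,-0.052,0,0.3],[0,0,0,0,0]]]'; python3 -c "
from bench import get_state;s=get_state();print(s['torque'].round(2),s['ft_force'].round(1))"
```

```text
time: 26.4
position: [0.5273, 0.1339, 0.0753]
tool_rot: [3.133, -0.134, -0.004]
ft_force: [-7.4, -4.7, 10.6]
grip_width: 0.178
[-1.24  1.16  1.02] [-7.4 -4.7 10.6] [ 0.16  0.27 -0.52  1.87  0.16  1.05 -2.08]
time: 26.78
position: [0.5276, 0.1355, 0.075]
tool_rot: [3.125, -0.217, -0.006]
ft_force: [-7.0, -10.7, 11.6]
grip_width: 0.181
[-2.04  1.4   1.14] [ -7.  -10.7  11.6]
```

```bash
python3 -m jog '[[[0,0.002,-0.052,0,0.3],[0,0,0,0,0]]]'; python3 -c "
from h import *
im,d,K,P=snap('wrist','w6');s=get_state();print(s['torque'].round(2),s['ft_force'].round(1),s['position'].round(4))
g=cv2.resize(im[0:220,180:390],None,fx=2.7,fy=2.7,interpolation=cv2.INTER_CUBIC);g=np.clip((g-90.)*1.6,0,255);cv2.imwrite('pics/w6c.png',g[...,::-1])"
```

```text
time: 27.02
position: [0.5276, 0.1366, 0.0749]
tool_rot: [3.12, -0.258, -0.006]
ft_force: [-7.8, -12.0, 13.2]
grip_width: 0.183
[-2.48  1.56  1.28] [ -7.7 -12.1  12.7] [0.5276 0.1366 0.0749][ WARN:0@0.733] global loadsave.cpp:1063 imwrite_ Unsupported depth image for selected encoder is fallbacked to CV_8U.
```

View pics/w6c.png

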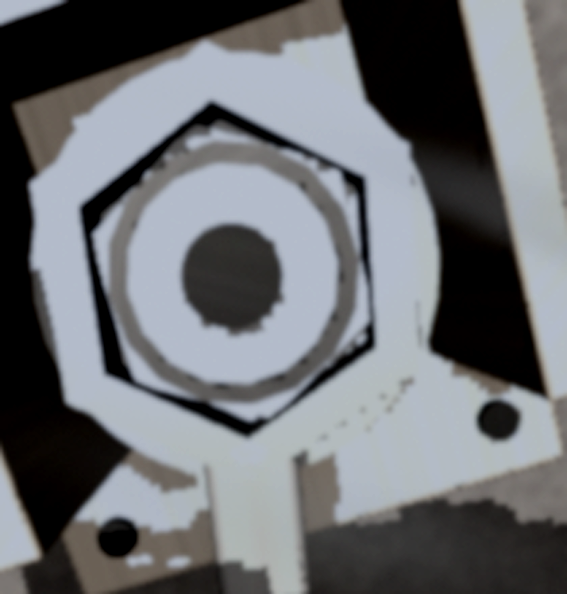

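The tool has turned 6° further than the wrench, and the moment about the nut has risen to about 2 N m, four times the running torque. The ring is still fully seated, so the nut is at its stop. I'll back off to relieve the load, then lift.

```bash
python3 -m jog '[[[0,0.002,0.052,0,-0.5],[0,0.002,0.052,0,-0.5],[0,0.002,0.052,0,-0.5],[0,0.002,0.052,0,-0.4],[0,0,0,0,0]]]';python3 -c "
from bench import get_state;s=get_state();print(s['torque'].round(2),s['position'].round(4))"; python3 -m jog '[[[0,0,0,-0.05,0],[0,0,0,-0.1,0],[0,0,0,-0.1,0],[0,0,0,-0.1,0],[0,0,0,-0.1,0],[0,0,0,0,0]]]'
```

```text
time: 27.7
position: [0.5276, 0.1317, 0.075]
tool_rot: [3.137, -0.004, -0.005]
ft_force: [-7.1, -4.9, 8.2]
grip_width: 0.175
[-0.98  1.09 -0.23] [0.5276 0.1317 0.075 ]
time: 28.45
position: [0.5296, 0.1318, 0.0916]
tool_rot: [3.139, -0.004, 0.0]
ft_force: [5.0, -4.6, -7.7]
grip_width: 0.177
```

```bash
python3 -m jog '[[[0,0.02,0.03,-0.1,0],[0,0.02,0.02,-0.1,0],[0,0,0,-0.2,0],[0,0,0,-0.4,0],[0,0,0,-0.6,0],[0,0,0,-0.6,0],[0,0,0,-0.6,0],[0,0,0,0,0]]]'; python3 - <<'E'
from h import *
im,d,K,P=snap('wrist','w7');s=get_state();print(s['position'].round(4),s['ft_force'].round(1))
m=eyes.camera_params('wrist')['mount'];M=P[:3,:3]@np.linalg.inv(m[:3,:3]);O=P[:3,3]-M@m[:3,3]
Q=(cloud(d,K,P)-O)@M
k=(np.abs(Q[...,2])<.03)&(Q[...,0]>0.01)&(Q[...,0]<.125)&(np.abs(Q[...,1])<.045)
q=Q[k];p=np.polyfit(q[:,0],q[:,2],1);print(k.sum(),"pitch",np.degrees(p[0]).round(2),"ring z",np.polyval(p,.0785).round(4))
r=cv2.minAreaRect(q[:,:2].astype(np.float32));print(r,q.min(0).round(3),q.max(0).round(3))
im,d,K,P=snap('top','t2');C=cloud(d,K,P)
k=(im.max(2)<45)&(C[...,2]<.02)&(C[...,2]>-.02);k[:,:110]=0;k[:,190:]=0;k[:170]=0;k[265:]=0
r=cv2.minAreaRect(np.argwhere(k)[:,::-1].astype(np.float32));print(ray(r[0],.002,K,P))
E
```

```text
time: 29.45
position: [0.5321, 0.1336, 0.2]
tool_rot: [-3.141, -0.0, -0.009]
ft_force: [0.7, -0.2, -3.7]
grip_width: 0.177
[0.531  0.1331 0.1982] [-0.9 -0.7 -2.5]
10661 pitch 9.25 ring z -0.0018
((0.060776613652706146, 0.0005279369652271271), (0.10169917345046997, 0.05837084352970123), 0.2984066903591156) [ 0.01  -0.029 -0.03 ] [0.112 0.03  0.018]
[[0.51295429 0.38893312 0.002     ]]
```

```bash
python3 -m jog '[[[0,-0.1,-0.3,0,0],[0,-0.1,-0.6,0,0],[0,-0.1,-0.8,0,0],[0,-0.1,-0.8,0,0],[0,-0.1,-0.8,0,0],[0,-0.1,-0.8,0,0],[0,-0.1,-0.8,0,0],[0,-0.1,-0.8,0,0],[0,-0.1,-0.5,0,0],[0,-0.05,-0.2,0,0]]]'; python3 -m jog '[[[0,0,0,0.4,0],[0,0,0,0.7,0],[0,0,0,0.8,0],[0,0,0,0.8,0],[0,0,0,0.6,0],[0,0,0,0.4,0],[0,0,0,0.2,0],[0,0,0,0.1,0],[0,0,0,0,0]]]'
```

```text
time: 30.8
position: [0.4913, 0.39, 0.1962]
tool_rot: [3.141, 0.003, -0.002]
ft_force: [-0.1, -1.0, -2.6]
grip_width: 0.178
time: 31.92
position: [0.493, 0.3888, 0.0374]
tool_rot: [-3.141, 0.001, -0.001]
ft_force: [0.4, 0.1, -2.6]
grip_width: 0.178
```

```bash
python3 -m jog '[[[0,0,0,0.15,0],[0,0,0,0.1,0],[0,0,0,0.1,0],[0,0,0,0.05,0],[0,0,0,0,0]]]'; python3 -m jog '[[[0,0,0,0.1,0],[0,0,0,0.1,0],[0,0,0,0.05,0],[0,0,0,0.05,0],[0,0,0,0,0]]]'
```

```text
time: 32.55
position: [0.4926, 0.3886, 0.0208]
tool_rot: [3.141, -0.001, -0.0]
ft_force: [-0.3, -0.1, -1.6]
grip_width: 0.172
time: 33.17
position: [0.4926, 0.3889, 0.0089]
tool_rot: [-3.141, 0.0, -0.0]
ft_force: [-2.5, 0.7, 2.5]
grip_width: 0.181
```

```bash
python3 -m jog '[[[0,0,0,0.03,0],[0,0,0,0,0],[0.4,0,0,0,0],[0.6,0,0,0,0],[0.6,0,0,0,0],[0.6,0,0,0,0],[0.6,0,0,0,0]]]'; python3 -m jog '[[[0.6,0,0,-0.2,0],[0.6,0,0,-0.4,0],[0.6,0,0,-0.8,0],[0.6,0,0,-0.9,0],[0.6,0,0,-0.9,0],[0.6,0,0,-0.9,0],[0.6,-0.5,0.5,-0.5,0],[0.6,-0.8,0.8,0,0],[0.6,-0.5,0.8,0,0],[0.6,0,0,0,0]]]'; python3 - <<'E'
from h import *
im,d,K,P=snap('wrist','w8');snap('top','t3')
C=cloud(d,K,P)
k=(C[...,2]>.012)&(C[...,2]<.035)&(abs(C[...,0]-.51)<.16)&(abs(C[...,1]-.389)<.12);k[240:]=0
q=C[k];A=np.c_[q[:,:2],np.ones(len(q))];p=np.linalg.lstsq(A,q[:,2],rcond=None)[0];print(k.sum(),"tilt",p[:2],np.median(q,0).round(4),q.min(0).round(3),q.max(0).round(3))
c=np.hstack([cv2.resize(im,(400,300)),cv2.resize(np.load('pics/t3.npz')['im'],(400,300))]);cv2.imwrite('pics/end.png',c[...,::-1])
E
```

```text
time: 34.05
position: [0.4926, 0.3885, 0.0076]
tool_rot: [3.141, -0.001, -0.0]
ft_force: [-0.8, -0.1, -0.3]
grip_width: 0.578
time: 35.3
position: [0.4201, 0.3027, 0.193]
tool_rot: [3.139, -0.004, 0.004]
ft_force: [0.7, 0.6, 0.3]
grip_width: 0.6
3882 tilt [0.00015012 0.04396873] [0.5206 0.3867 0.0207] [0.358 0.27  0.012] [0.591 0.418 0.024]
```

View pics/end.png

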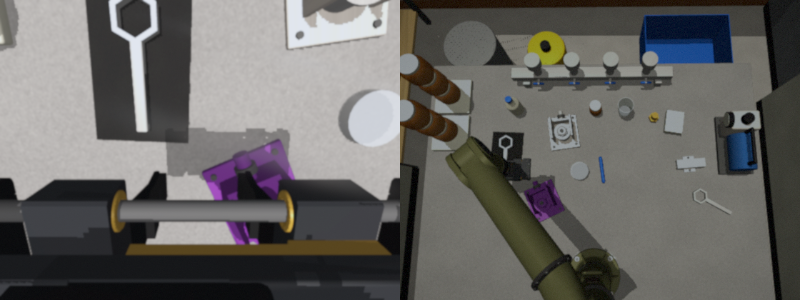

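The wrench lies flat on the mat and the other things look untouched. There is plenty of time left, so I'll do one check of the nut's angle.

```bash
python3 -m jog '[[[0.6,0.4,0.5,0,0],[0.6,0.6,0.8,0,0],[0.6,0.7,0.9,0,0],[0.6,0.7,0.9,0,0],[0.6,0.5,0.7,0,0],[0.6,0.3,0.4,0,0],[0.6,0,0,0,0],[0.6,0,0,0,0]]]'; python3 - <<'E'
from h import *
im,d,K,P=snap('wrist','w9');c=proj([[.6065,.1307,.08]],K,P)[0];print(c);x,y=int(c[0])-85,max(int(c[1])-75,0)
print(x,y);g=cv2.resize(im[y:y+145,x:x+170],None,fx=4,fy=4,interpolation=cv2.INTER_CUBIC)
g=np.clip((g-90.)*1.6,0,255).astype(np.uint8);cv2.imwrite('pics/w9c.png',g[...,::-1])
E
```

```text
time: 36.4
position: [0.5478, 0.1389, 0.1918]
tool_rot: [-3.14, -0.004, 0.001]
ft_force: [0.5, 1.4, -0.2]
grip_width: 0.599
[292.41770432 130.35980364]
207 55
```

View pics/w9c.png

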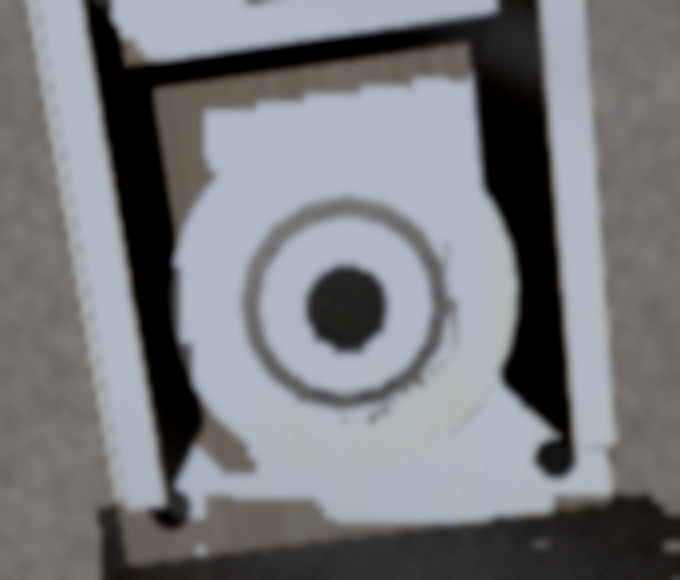

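The visible nut edge, (447,245) to (455,345), is parallel to the cheek plate. That means the nut is at a multiple of 60°, which fits 2.1 rad. Handing in.

```bash
python3 -c "
from bench import job;print(job.close_job())"
```

```text
the job is handed in; nothing more can be done
None
```

The nut is tight against its stop and the wrench is lying flat on the black mat. I handed the job in at about 36 s of the 72 s allowed; no verdict is reported.

**What I did:** I pulled the wrench out of its sleeve by the ring, regripped it by the handle, and turned the nut in two strokes, lifting off and reseating in between. I then took the wrench off, lowered it onto the mat and let go.

**Last checks:**
- **Nut:** at the end of the second stroke the moment about the nut rose to about 2 N m, against about 0.5 N m needed to turn it. The ring was still fully down. In a later close-up one nut edge lies parallel to the cheek plate, which fits 2.1 rad, though the edges were faint.
- **Wrench:** in the last wrist view the wrench is on the mat, and the arm was well clear of it.
- **Other things:** they look unmoved in the last top view; I compared them by eye only.

**What disagreed or failed:**
- **Wrench tilt:** it slipped nose-down in the grip after lifting, by 4° and then 9°. I levelled it by pressing gently, first on the flange and then on the mat.
- **Nut angle:** my running estimate came to about 125°, while the stop is at 120°. I put this down to measuring error.
- **Flatness on the mat:** the numerical check included points from other objects, so the evidence there is the picture and the contact height at release.

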